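# Clamp the board and hold the heatsink over its module

## Task

First swing the fixture's hinged clamp fully down onto the circuit board. Then take the larger finned heatsink from the mat, carry it over the top of the bin rack without bumping the rack, and bring it to hover about a centimetre above the large rectangular module on the board, level, centred and squared up with it (long side along long side), never touching the board or clamp with it. Finish while still holding it there, steady, for a fit check, with the clamp still down and the other things on the bench left where they are.

Things in the scene. Friction and masses are not known exactly. Their poses are not given: they have to be found in the camera images.
- clamp (a joint): hinge of the fixture's steel clamp bar, rad: 0 = fully down (bar level, rubber foot on the board), larger = raised; starts 0.5 to 0.9; hard stop at 0. The hinge is stiff (about 0.06 Nm) and stays where left; closed fingertips pressing straight down on the bar 30 mm (horizontally) from the hinge close it with a few newtons (pressing on the free end itself from above can jam while the bar is steep)
- clamp_hinge (a point): centre of the clamp's hinge axis, 37 mm above the table. Axes as the fixture's: the bar runs from here along -x, 80 mm long, 30 mm wide, 8 mm thick (centred on the axis, so its top is 41 mm above the table when down); the free end rises when opened. The steel cheeks at either side of the hinge are 41 mm high, within 9 mm of the hinge in x and 25 mm in y
- fixture: board fixture, fixed: aluminium plate 200 x 150 mm (x, y), 16 mm thick, with a green circuit board on it (top at 20 mm) and low parts up to 30 mm high; origin under the plate's centre, on the table. The clamp is at its +x end
- module_top (a point): centre of the top face of the target, the large black rectangular module on the board: 60 mm along the fixture's x, 40 mm along its y; top 28 mm above the table; fixed. It is 45 mm to the -x side of the fixture's centre; the lowered clamp's end is 23 mm beyond its +x edge
- heatsink: the larger aluminium finned heatsink, loose, about 0.12 kg: 60 mm (x) x 40 mm (y) x 32 mm high, fins run along x, fins upward, flat outer sides 40 mm apart to grip; origin at the centre of its underside. Stands on the mat (mat top 4 mm above the table)
- mat: flat black rubber mat 240 x 170 x 4 mm, fixed, carrying the heatsinks and transformer; origin under its centre
- rack: steel rack with two blue bins, fixed, standing between mat and fixture: 300 mm (x) x 90 mm (y), 112 mm high; origin under its centre, on the table. Mat and fixture may be on either side of it
- heatsink_small: bystander: smaller heatsink 30 x 30 x 20 mm, loose on the mat; origin under its centre
- transformer: bystander: transformer with steel core and copper winding, 34 x 32 x 28 mm, loose on the mat; origin under its centre
- spool: bystander: metal solder spool, 48 mm across, 46 mm high, standing loose on the rack between the bins (its top 106 mm above the table); origin under its centre
- glue: bystander: small red bottle 34 mm across, 100 mm high, loose; origin under its centre
- jar: bystander: amber jar 56 mm across, 65 mm high, loose; origin under its centre
- screwdriver: bystander: screwdriver lying loose at the left side
- pen: bystander: white pen 12 mm thick, about 130 mm long, lying loose at the right side

How it is judged:
On the way, in this order (a step that is already met when the one before it is completed fails the run):
1. the clamp is fully down, the heatsink still on the mat (value of joint clamp below 0.08 rad and height (world z) of heatsink below 0.02 m), for 0.2 s.
2. the heatsink passes over the rack, above its top (y of heatsink in the frame of rack between -0.06 and 0.06 m and x of heatsink in the frame of rack between -0.18 and 0.18 m and height (world z) of heatsink above 0.112 m).
At the end, for the whole second after the job is handed in: Clamp below 0.08 rad; heatsink gripped (over 1 N), still, its underside 3 to 20 mm above the module top and not touching board or clamp, centred within 8 mm, long axes within 0.14 rad, tilt under 0.1 rad; bystanders within 20 mm of their starts (value of joint clamp below 0.08 rad and horizontal distance between heatsink and module_top below 0.008 m and z of heatsink in the frame of module_top between 0.003 and 0.02 m and angle between the x axis of heatsink and the x axis of fixture, either way round below 0.14 rad and angle between heatsink's own z axis and vertical below 0.1 rad and contact force between heatsink and fixture below 0.05 N and contact force between the fingers and heatsink above 1 N and linear speed of heatsink below 0.02 m/s and distance of each of heatsink_small, transformer, spool, glue, jar, screwdriver, pen from where it was at the start of the episode below 0.02 m); the arm keeps its last pose, push and grip.
It fails at once if the heatsink touches the board, module or clamp (contact force between heatsink and fixture above 1 N).
It fails at once if the heatsink or the arm bumps the rack (contact force between any of heatsink, the arm, the fingers and rack above 2 N).
It fails at once if a bystander is knocked away (distance of any of heatsink_small, transformer, spool, glue, jar, screwdriver, pen from where it was at the start of the episode above 0.03 m).
It also fails if it takes over 64 s, if anything falls off the work surface, if the arm or the gripper's body presses on something with over 40 N, if the wrist force passes 120 N, or if a joint passes its speed limit or range.

## Robot

A 6-joint arm with a two-finger parallel gripper is mounted at the origin on the work surface. World frame = base frame: x ahead of the robot, y to its left, z up, the work surface at z = 0. Lengths are in m, angles in rad, forces in N, time in s.
With the tool pointing down it reaches from about 0.25 to 0.775 m from the base axis. Payload 4 kg.
Tool frame: the origin (TCP) lies at the very end of the fingers, on their centre line; the grasp point (between the pads) lies 19 mm behind it (robot.tcp_to_grasp is the distance from the TCP to the grasp point, in m); z points along the fingers, y is the line along which they close (so a half turn about z gives the same grasp; the last joint's range is limited). The gripper opens to 94 mm and grips with 3 to 60 N. Pads are 16 mm wide; open, the fingers measure 119 mm over their backs; the gripper's body (75 mm by 177 mm) begins 78 mm behind the grasp point.
Start: joints at [1.059, 0.087, 1.371, -0, 1.684, -0.103], TCP at [0.219, 0.505, 0.206] pointing down, gripper open.
Joint ranges: [-3.1, 3.1], [-0.76, 2.03], [0.27, 2.55], [-1.08, 4.22], [0.17, 2.65], [-2.57, 2.57]. Speed limits (rad/s): [2.79, 2.79, 3.14, 3.14, 3.14, 3.14].

## Interface

Orientations are given as [roll, pitch, yaw] about the fixed x, y, z axes, in that order (R = Rz(yaw) Ry(pitch) Rx(roll)).
In Python, from bench import robot, viewer gives the robot as it stands (robot), with the cameras (viewer).
- The arm moves only by the tool shift_gripper, called after ">>>" in YAML: its name, and indented under it one key for each argument. Schema: {"type":"object","properties":{"segments":{"type":"array","items":{"type":"array","items":{"type":"number"},"minItems":5,"maxItems":5},"minItems":1,"maxItems":20},"only":{"type":"string"},"quiet":{"type":"boolean"},"lines":{"type":"string"}},"required":["segments"],"additionalProperties":false}. segments is a list of rows, 1 to 20 of them, each of 5 numbers: the finger opening in m, then dx, dy, dz in m, then a turn about the tool's z in rad; each row shifts and turns the commanded pose from where the row before left it, along the tool's axes as they then stand; what a row does not reach is not made up. A row lasts 1/12 s, in which the tool goes at most 0.0417 m and 0.125 rad, less where a joint would pass 70% of its speed; a pose out of reach is approached as far as the arm can. The fingers move at their own pace and stop on an object; the grip force is fixed at half the most. Time passes only in rows, so rows that do not move let the fingers close. The tool returns the time, the measured TCP pose, the force, the opening and the grip force at its end. only (a regular expression) keeps the lines of the reply that match it, lines (a string "A,B") keeps lines A to B, and quiet returns only ok. Input that does not fit is refused with a message, and nothing moves.
- robot.get_obs(): the state, without advancing time (a new reading comes with each control period).
- viewer.snapshot(name): name is "scene" or "top" or "wrist"; returns a dict with "color" (420x560x3 uint8, blue, green, red), "fx", "fy", "cx", "cy" (pixels), "extrinsics" (4x4, takes a point from world to camera coordinates). Camera axes: x right, y down, z forward; pixel columns grow to the right and rows downward; lengths in m; the calibration is good to about 2 mm. A picture is of the moment at which its call begins. There is no depth.
- robot.close_job(): hands the job in; it is judged then, once.
The state is a dict: "time": time; "joint_positions": joint angles; "qvel": joint speeds; "joint_torque": joint torques, N m; "tool_pos": TCP position; "ee_rot": TCP orientation; "wrist_force": force on the tool from outside, world axes, zero at the start; "wrist_torque": the same for the moment, N m; "width": finger opening in m; "finger_force": force on a finger pad.
Only numpy, scipy, OpenCV 4.12 (cv2) and the standard library are available. Lean on these libraries where they do the work, as an engineer would, in place of code of your own. Each camera call takes 0.05 s, during which the arm holds its last target. There are 200 camera calls.

## Working session

There is one attempt and no reset: what is moved stays moved. The work goes in short steps, Python scripts to look and compute and a tool call to move; the robot and the scene stay as the last step left them, time stands still between calls to the robot, and variables do not carry over. Pictures are saved under pics/ and viewed, at most 10 in all, crops included, and the job is handed in when it is done.

```bash
ls; mkdir -p pics; python3 - <<'E'
from bench import robot, viewer
import cv2,numpy as np
for n in ("top","scene"):
    s=viewer.snapshot(n); cv2.imwrite(f"pics/{n}0.png",s["color"]); print(n,s["fx"],s["fy"],s["cx"],s["cy"],np.round(s["extrinsics"],4).tolist())
o=robot.get_obs(); print(o["time"],o["tool_pos"],o["ee_rot"],o["width"])
E
```

```text
bench.py
pics
top 383.03948779044174 383.03948779044174 277.17375243116703 206.04655015064398 [[-0.0276, -0.9996, 0.0035, 0.0066], [-0.9835, 0.0266, -0.1789, 0.5734], [0.1787, -0.0083, -0.9839, 1.0874], [0.0, 0.0, 0.0, 1.0]]
scene 400.59838929518975 400.59838929518975 276.6654877618893 209.01603909122343 [[0.3788, 0.9253, -0.0169, -0.2262], [0.5177, -0.2271, -0.8249, -0.2249], [-0.7671, 0.3037, -0.565, 1.7097], [0.0, 0.0, 0.0, 1.0]]
0.1 [0.2185183  0.50409563 0.20439948] [-3.13938464e+00  1.28935279e-04  2.73258234e+00] 0.09385908820643701
```

View pics/top0.png

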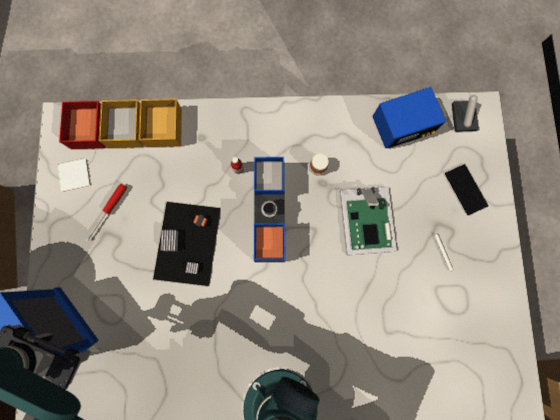

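View pics/scene0.png

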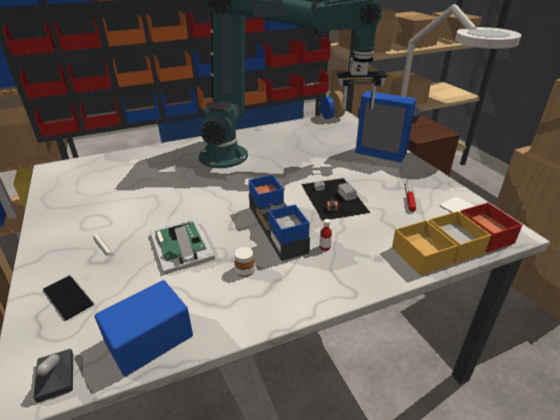

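The top view shows the mat (about 187,243) on the left (+y), with the larger heatsink at about (169,240). The rack is at (269,210). The fixture is at (369,220), its clamp at the far (+x) end near (370,195), and the black module at about (370,234).

```bash
cat > h.py <<'E'
from bench import robot, viewer
import cv2,numpy as np
def ray(s,u,v,z):
    "pixel -> world point on plane z"
    E=np.array(s["extrinsics"]);R,t=E[:3,:3],E[:3,3]
    c=-R.T@t; d=R.T@np.array([(u-s["cx"])/s["fx"],(v-s["cy"])/s["fy"],1])
    return c+d*(z-c[2])/d[2]
def proj(s,p):
    E=np.array(s["extrinsics"]);q=E[:3,:3]@np.array(p)+E[:3,3]
    return np.array([s["fx"]*q[0]/q[2]+s["cx"],s["fy"]*q[1]/q[2]+s["cy"]])
def rect(s,mask,z):
    "largest blob: its min-area rectangle on plane z -> centre, sides, angle of long side"
    cs,_=cv2.findContours(mask.astype(np.uint8),cv2.RETR_EXTERNAL,cv2.CHAIN_APPROX_NONE)
    c=max(cs,key=cv2.contourArea)[:,0]
    w=np.array([ray(s,u,v,z)[:2] for u,v in c],np.float32)
    (x,y),(a,b),g=cv2.minAreaRect(w*1000)
    if b>a:a,b,g=b,a,g+90
    return np.round([x/1000,y/1000],4),round(a),round(b),round((g+90)%180-90,1)
def tool(dx,dy,yaw):
    "world xy shift -> tool xy (tool pointing down, roll pi)"
    c,s=np.cos(yaw),np.sin(yaw)
    return np.round([c*dx+s*dy,s*dx-c*dy],4)
E
python3 - <<'E'
from h import *
s=viewer.snapshot("top");im=s["color"]
a=cv2.resize(im[150:290,145:315],None,fx=4,fy=4,interpolation=cv2.INTER_CUBIC)[:, :]
b=cv2.resize(im[180:262,335:405],None,fx=7,fy=7,interpolation=cv2.INTER_CUBIC)
cv2.imwrite("pics/mat1.png",a);cv2.imwrite("pics/fix1.png",b)
g=im.max(2)
m=np.zeros_like(g);m[195:295,145:228]=g[195:295,145:228]<70
m=cv2.morphologyEx(m,cv2.MORPH_CLOSE,np.ones((25,25)))
print("mat",rect(s,m,.004))
hsv=cv2.cvtColor(im,cv2.COLOR_BGR2HSV)
m=np.zeros_like(g);m[180:262,335:405]=cv2.inRange(hsv,(45,70,30),(95,255,255))[180:262,335:405]>0
m=cv2.morphologyEx(m,cv2.MORPH_CLOSE,np.ones((15,15)));print("board",rect(s,m,.02))
for n,u,v,z in(("hs",169,240,.036),("mod",370,234,.028),("rack",269,210,.1),("glue",236,160,.1),("jar",319,163,.065),("spool",269,208,.106)):print(n,ray(s,u,v,z).round(3))
E
```

```text
mat (array([0.476 , 0.2676]), 237, 170, -8.5)
board (array([ 0.5179, -0.2853]), 147, 118, 2.6)
hs [0.483 0.314 0.036]
mod [ 0.485 -0.285  0.028]
rack [0.554 0.015 0.1  ]
glue [0.704 0.107 0.1  ]
jar [ 0.699 -0.138  0.065]
spool [0.559 0.015 0.106]
```

View pics/fix1.png

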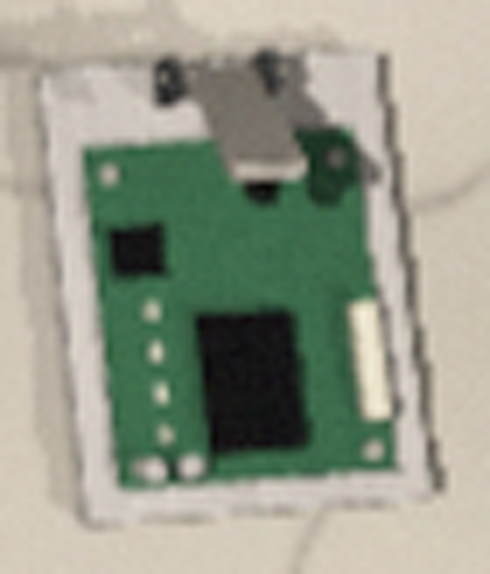

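View pics/mat1.png

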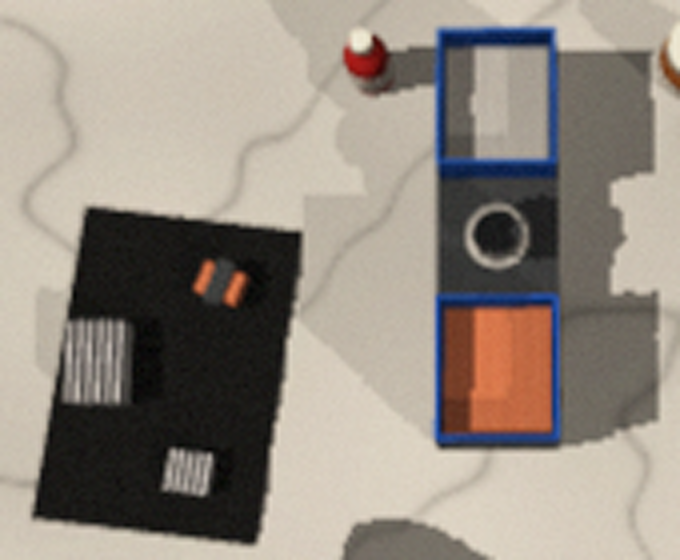

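```bash
python3 - <<'E'
from h import *
s=viewer.snapshot("top");im=s["color"];g=im.max(2)
def win(m,r):
    o=np.zeros_like(g);a,b,c,d=r;o[a:b,c:d]=m[a:b,c:d];return o
print("mod",rect(s,win(g<60,(220,250,358,385)),.028))
print("hs",rect(s,win(cv2.morphologyEx((g>75).astype(np.uint8),cv2.MORPH_CLOSE,np.ones((5,5))),(225,256,158,180)),.036))
print("plate crnr",[ray(s,335+u/7,180+v/7,.016).round(3)[:2].tolist() for u,v in((42,72),(380,55),(440,488),(85,525))])
print("mod crnr",[ray(s,335+u/7,180+v/7,.028).round(3)[:2].tolist() for u,v in((196,312),(292,311),(308,449),(210,453))])
print("hinge",ray(s,335+222/7,180+70/7,.041).round(3), "bar end", [ray(s,335+u/7,180+v/7,.08).round(3) for u,v in((235,170),(303,160))])
print("hs crnr",[ray(s,145+u/4,150+v/4,.036).round(3)[:2].tolist() for u,v in((67,319),(131,319),(129,404),(62,404))])
print("rack",[ray(s,145+u/4,150+v/4,.112).round(3)[:2].tolist() for u,v in((437,29),(555,29),(560,440),(436,444))])
E
```

```text
mod (array([ 0.485 , -0.2866]), 59, 42, 2.5)
hs (array([0.4905, 0.3204]), 77, 54, 1.1)
plate crnr [[0.624, -0.208], [0.628, -0.358], [0.437, -0.369], [0.425, -0.215]]
mod crnr [[0.514, -0.266], [0.513, -0.308], [0.454, -0.31], [0.453, -0.268]]
hinge [ 0.617 -0.282  0.041] bar end [array([ 0.566, -0.274,  0.08 ]), array([ 0.57 , -0.303,  0.08 ])]
hs crnr [[0.514, 0.336], [0.512, 0.289], [0.449, 0.289], [0.451, 0.338]]
rack [[0.707, 0.053], [0.705, -0.031], [0.411, -0.026], [0.411, 0.059]]
```

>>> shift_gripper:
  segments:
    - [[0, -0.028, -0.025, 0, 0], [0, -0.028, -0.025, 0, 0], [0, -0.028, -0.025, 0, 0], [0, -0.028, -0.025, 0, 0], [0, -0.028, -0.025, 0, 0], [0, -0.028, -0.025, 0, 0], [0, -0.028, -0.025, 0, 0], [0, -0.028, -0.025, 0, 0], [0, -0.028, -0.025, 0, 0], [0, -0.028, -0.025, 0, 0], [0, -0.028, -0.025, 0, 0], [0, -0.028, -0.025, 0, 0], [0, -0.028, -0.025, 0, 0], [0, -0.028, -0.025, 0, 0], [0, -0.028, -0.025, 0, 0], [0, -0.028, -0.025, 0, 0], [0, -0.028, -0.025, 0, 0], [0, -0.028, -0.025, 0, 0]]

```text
refused: segments[0]: the value is too long (schema: maxItems 5). Nothing was moved.
```

I used the wrong layout. The manual says a list of rows, each a list of 5 numbers; once more.

>>> shift_gripper:
  segments:
    - [0, -0.028, -0.025, 0, 0]
    - [0, -0.028, -0.025, 0, 0]
    - [0, -0.028, -0.025, 0, 0]
    - [0, -0.028, -0.025, 0, 0]
    - [0, -0.028, -0.025, 0, 0]
    - [0, -0.028, -0.025, 0, 0]
    - [0, -0.028, -0.025, 0, 0]
    - [0, -0.028, -0.025, 0, 0]
    - [0, -0.028, -0.025, 0, 0]
    - [0, -0.028, -0.025, 0, 0]
    - [0, -0.028, -0.025, 0, 0]
    - [0, -0.028, -0.025, 0, 0]
    - [0, -0.028, -0.025, 0, 0]
    - [0, -0.028, -0.025, 0, 0]
    - [0, -0.028, -0.025, 0, 0]
    - [0, -0.028, -0.025, 0, 0]
    - [0, -0.028, -0.025, 0, 0]
    - [0, -0.028, -0.025, 0, 0]

```text
time: 1.7
tool_pos: [0.5026, -0.1103, 0.2053]
ee_rot: [3.141, 0.0, 2.733]
wrist_force: [0.8, 0.7, 0.2]
width: 0.0003
finger_force: 0.0
```

>>> shift_gripper:
  segments:
    - [0, 0, 0, 0, -0.11]
    - [0, 0, 0, 0, -0.11]
    - [0, 0, 0, 0, -0.11]
    - [0, 0, 0, 0, -0.12]
    - [0, 0, 0, 0, 0]
    - [0, 0, 0, 0, 0]

```text
time: 2.2
tool_pos: [0.5022, -0.1085, 0.2053]
ee_rot: [3.141, -0.0, -3.103]
wrist_force: [0.7, 0.8, 0.1]
width: -0.0001
finger_force: 0.0
```

```bash
python3 - <<'E'
from h import *
o=robot.get_obs();p=o["tool_pos"];print(p,o["ee_rot"],o["joint_positions"].round(2) if hasattr(o["joint_positions"],"round") else o["joint_positions"])
print(tool(.588-p[0],-.282-p[1],o["ee_rot"][2]))
E
```

```text
[ 0.50216743 -0.10847227  0.20525642] [ 3.14122453e+00 -2.34595478e-04 -3.10333311e+00] [-0.32  0.01  1.46  0.    1.68 -1.93]
[-0.0791 -0.1767]
```

>>> shift_gripper:
  segments:
    - [0, -0.0158, -0.0353, 0, 0]
    - [0, -0.0158, -0.0353, 0, 0]
    - [0, -0.0158, -0.0353, 0, 0]
    - [0, -0.0158, -0.0353, 0, 0]
    - [0, -0.0158, -0.0353, 0, 0]
    - [0, 0, 0, 0, 0]
    - [0, 0, 0, 0, 0]

```text
time: 2.78
tool_pos: [0.5883, -0.2829, 0.203]
ee_rot: [3.139, -0.003, -3.105]
wrist_force: [-0.3, 0.7, -0.0]
width: 0.0005
finger_force: 0.0
```

```bash
python3 - <<'E'
from h import *
o=robot.get_obs();p=o["tool_pos"];print(p,o["ee_rot"])
s=viewer.snapshot("wrist");cv2.imwrite("pics/w1.png",s["color"])
print(proj(s,(.618,-.281,.037)),proj(s,(.485,-.287,.028)),proj(s,(.588,-.282,.041)))
E
```

```text
[ 0.58834239 -0.2829264   0.20303626] [ 3.13919130e+00 -2.97646036e-03 -3.10467912e+00]
[280.5552161  217.44148765] [279.3359331   78.70513318] [280.68054025 189.23074361]
```

View pics/w1.png

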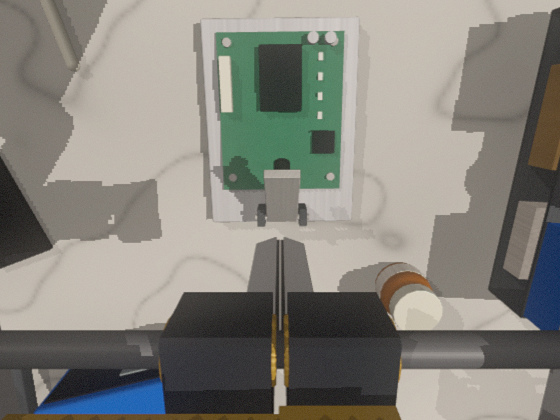

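The module spans (260–302, 45–111), with its centre at about (281,78), 1–2 px from my projected estimate. The hinge cheeks are at about (282,214), also as predicted. I'm pressing straight down here.

```bash
python3 - <<'E'
from h import *
s=viewer.snapshot("wrist");im=s["color"];g=im.max(2)
m=np.zeros_like(g);m[40:118,252:309]=g[40:118,252:309]<60
m=cv2.morphologyEx(m,cv2.MORPH_OPEN,np.ones((5,5)));print("mod",rect(s,m,.028))
h=cv2.cvtColor(im,cv2.COLOR_BGR2HSV);m=np.zeros_like(g);m[20:200,205:350]=cv2.inRange(h,(45,70,30),(95,255,255))[20:200,205:350]>0
print("board",rect(s,cv2.morphologyEx(m,cv2.MORPH_CLOSE,np.ones((25,25))),.02))
E
```

```text
mod (array([ 0.4986, -0.2886]), 32, 30, -87.8)
board (array([ 0.5171, -0.2847]), 148, 118, 2.8)
```

>>> shift_gripper:
  segments:
    - [0, 0, 0, 0.025, 0]
    - [0, 0, 0, 0.025, 0]
    - [0, 0, 0, 0.025, 0]
    - [0, 0, 0, 0.01, 0]
    - [0, 0, 0, 0.01, 0]
    - [0, 0, 0, 0.01, 0]
    - [0, 0, 0, 0.01, 0]
    - [0, 0, 0, 0.01, 0]
    - [0, 0, 0, 0.01, 0]
    - [0, 0, 0, 0.01, 0]
    - [0, 0, 0, 0.01, 0]

```text
time: 3.8
tool_pos: [0.5887, -0.282, 0.0504]
ee_rot: [-3.141, 0.001, -3.101]
wrist_force: [-1.1, 1.0, 2.9]
width: 0.0004
finger_force: 1.2
```

>>> shift_gripper:
  segments:
    - [0, 0, 0, 0.005, 0]
    - [0, 0, 0, 0.004, 0]
    - [0, 0, 0, 0, 0]
    - [0, 0, 0, 0, 0]

```text
time: 4.13
tool_pos: [0.5886, -0.2817, 0.0413]
ee_rot: [3.141, 0.0, -3.101]
wrist_force: [-0.8, 1.0, 0.3]
width: 0.0002
finger_force: 0.4
```

>>> shift_gripper:
  segments:
    - [0, 0, 0, 0.002, 0]
    - [0, 0, 0, 0.001, 0]
    - [0, 0, 0, 0, 0]
    - [0, 0, 0, 0, 0]

```text
time: 4.47
tool_pos: [0.5886, -0.2817, 0.0412]
ee_rot: [-3.141, 0.001, -3.1]
wrist_force: [-4.0, 2.4, 10.6]
width: 0.0008
finger_force: 5.1
```

>>> shift_gripper:
  segments:
    - [0, 0, 0, -0.01, 0]
    - [0, 0, 0, -0.03, 0]
    - [0, 0, 0, -0.04, 0]
    - [0, 0, 0, -0.04, 0]
    - [0, 0, 0, -0.04, 0]
    - [0, 0, 0, -0.004, 0]
    - [0.09, -0.0016, 0.039, 0, 0]
    - [0.09, -0.0016, 0.039, 0, 0]
    - [0.09, -0.0016, 0.039, 0, 0]
    - [0.09, -0.0016, 0.039, 0, 0]
    - [0.09, -0.0016, 0.039, 0, 0]

```text
time: 5.38
tool_pos: [0.5883, -0.0848, 0.2022]
ee_rot: [3.141, 0.0, -3.101]
wrist_force: [0.9, 0.1, -0.8]
width: 0.0303
finger_force: 0.0
```

>>> shift_gripper:
  segments:
    - [0.09, -0.0016, 0.04, 0, 0]
    - [0.09, -0.0016, 0.04, 0, 0]
    - [0.09, -0.0016, 0.04, 0, 0]
    - [0.09, -0.0016, 0.04, 0, 0]
    - [0.09, -0.0016, 0.04, 0, 0]
    - [0.09, -0.0016, 0.04, 0, 0]
    - [0.09, -0.0016, 0.04, 0, 0]
    - [0.09, -0.0016, 0.04, 0, 0]
    - [0.09, -0.0016, 0.04, 0, 0]
    - [0.09, -0.0016, 0.04, 0, 0]
    - [0.09, 0, 0, 0, 0]
    - [0.09, 0, 0, 0, 0]

```text
time: 6.38
tool_pos: [0.5872, 0.3161, 0.2013]
ee_rot: [-3.141, -0.001, -3.096]
wrist_force: [-0.2, 0.4, 0.6]
width: 0.0898
finger_force: 0.0
```

```bash
python3 - <<'E'
from h import *
s=viewer.snapshot("wrist");cv2.imwrite("pics/w2.png",s["color"])
t=viewer.snapshot("top")["color"];cv2.imwrite("pics/fix2.png",cv2.resize(t[180:262,335:405],None,fx=6,fy=6,interpolation=cv2.INTER_CUBIC))
print(proj(s,(.482,.313,.036)))
E
```

```text
[281.92900272  75.33755099]
```

View pics/w2.png

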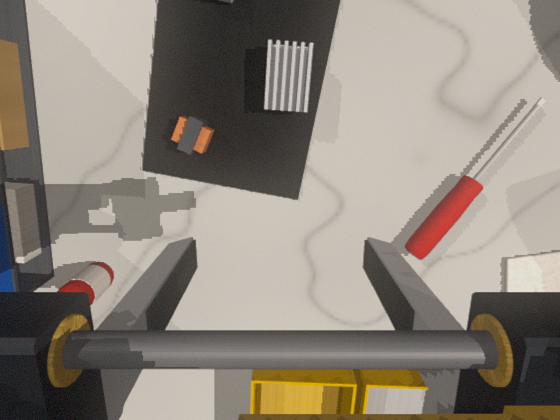

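View pics/fix2.png

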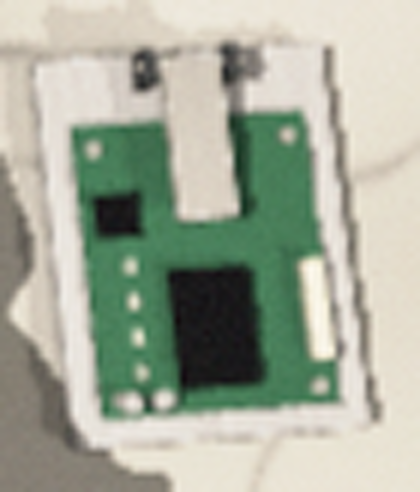

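The second picture shows the clamp bar down and level. In the wrist view the heatsink's top has corners at about (269,41), (312,43), (308,111), (265,109).

```bash
python3 - <<'E'
from h import *
s=viewer.snapshot("wrist");im=s["color"];g=im.max(2)
E=np.array(s["extrinsics"]);print("cam",(-E[:3,:3].T@E[:3,3]).round(3))
q=np.array([ray(s,u,v,.036)[:2] for u,v in((269,41),(312,43),(308,111),(265,109))]);print(q.round(3).tolist(),q.mean(0).round(4))
r=g.copy();m=np.zeros_like(g);m[30:120,255:320]=g[30:120,255:320]>80
m=cv2.morphologyEx(m,cv2.MORPH_CLOSE,np.ones((7,7)));m=cv2.morphologyEx(m,cv2.MORPH_OPEN,np.ones((5,5)))
cs,_=cv2.findContours(m,cv2.RETR_EXTERNAL,cv2.CHAIN_APPROX_NONE);print([cv2.boundingRect(c) for c in cs if cv2.contourArea(c)>50])
mm=m.copy();mm[:,318:]=0
print("hs",rect(s,mm,.036))
o=robot.get_obs();print(o["tool_pos"],o["ee_rot"])
E
```

```text
cam [0.512 0.31  0.381]
[[0.454, 0.298], [0.455, 0.336], [0.513, 0.336], [0.513, 0.296]] [0.4838 0.3166]
[(267, 38, 50, 74)]
hs (array([0.4826, 0.3185]), 61, 42, -1.6)
[0.5881699  0.31269925 0.2023779 ] [-3.14114055e+00  5.96444216e-06 -3.10156827e+00]
```

```bash
python3 - <<'E'
from h import *
o=robot.get_obs();p=o["tool_pos"];print(p,tool(.483-p[0],.3155-p[1],3.118))
E
```

```text
[0.5881699  0.31269925 0.2023779 ] [0.1052 0.0003]
```

>>> shift_gripper:
  segments:
    - [0.07, 0, 0, 0, 0.064]
    - [0.07, 0, 0, 0, 0]
    - [0.07, 0, 0, 0, 0]

```text
time: 6.78
tool_pos: [0.5884, 0.3123, 0.2029]
ee_rot: [3.141, 0.001, 3.118]
wrist_force: [0.8, 0.2, -0.4]
width: 0.0738
finger_force: 0.0
```

>>> shift_gripper:
  segments:
    - [0.07, 0.035, 0.0002, 0, 0]
    - [0.07, 0.035, 0.0002, 0, 0]
    - [0.07, 0.035, 0.0002, 0, 0]
    - [0.07, 0, 0, 0, 0]
    - [0.07, 0, 0, 0.04, 0]
    - [0.07, 0, 0, 0.04, 0]
    - [0.07, 0, 0, 0.03, 0]
    - [0.07, 0, 0, 0, 0]
    - [0.07, 0, 0, 0, 0]
    - [0.07, 0, 0, 0, 0]

```text
time: 7.62
tool_pos: [0.4847, 0.3171, 0.0949]
ee_rot: [3.14, 0.003, 3.118]
wrist_force: [-0.7, 0.2, 0.6]
width: 0.0699
finger_force: 0.0
```

>>> shift_gripper:
  segments:
    - [0.07, 0.001, -0.001, 0.03, 0]
    - [0.07, 0, 0, 0.03, 0]
    - [0.07, 0, 0, 0.015, 0]
    - [0.07, 0, 0, 0.006, 0]
    - [0.07, 0, 0, 0, 0]
    - [0.07, 0, 0, 0, 0]
    - [0.07, 0, 0, 0, 0]

```text
time: 8.2
tool_pos: [0.484, 0.3169, 0.0145]
ee_rot: [3.139, 0.005, 3.119]
wrist_force: [-0.6, -0.1, 0.2]
width: 0.0698
finger_force: 0.0
```

```bash
python3 - <<'E'
from h import *
o=robot.get_obs();print(o["tool_pos"],o["ee_rot"],o["wrist_force"])
E
```

```text
[0.48403131 0.31688061 0.0145175 ] [3.13887896 0.00472501 3.11872404] [-0.64457727 -0.08326483  0.24870303]
```

>>> shift_gripper:
  segments:
    - [0.07, 0, 0, 0.003, 0]
    - [0.05, 0, 0, 0, 0]
    - [0.04, 0, 0, 0, 0]
    - [0, 0, 0, 0, 0]
    - [0, 0, 0, 0, 0]
    - [0, 0, 0, 0, 0]
    - [0, 0, 0, 0, 0]
    - [0, 0, 0, 0, 0]
    - [0, 0, 0, 0, 0]
    - [0, 0, 0, 0, 0]

```text
time: 9.03
tool_pos: [0.482, 0.3161, 0.0086]
ee_rot: [3.141, 0.0, 3.119]
wrist_force: [-0.5, 1.6, 0.3]
width: 0.0398
finger_force: 30.0
```

>>> shift_gripper:
  segments:
    - [0, 0, 0, -0.01, 0]
    - [0, 0, 0, -0.02, 0]
    - [0, 0, 0, -0.03, 0]
    - [0, 0, 0, -0.04, 0]
    - [0, 0, 0, -0.04, 0]
    - [0, 0, 0, -0.04, 0]
    - [0, 0, 0, -0.02, 0]
    - [0, 0, 0, 0, 0]
    - [0, 0, 0, 0, 0]
    - [0, 0, 0, 0, 0]

```text
time: 9.87
tool_pos: [0.4809, 0.3152, 0.206]
ee_rot: [-3.139, -0.004, 3.119]
wrist_force: [-0.1, 0.4, -1.7]
width: 0.0397
finger_force: 30.0
```

>>> shift_gripper:
  segments:
    - [0, 0, -0.015, 0, 0]
    - [0, -0.001, -0.03, 0, 0]
    - [0, -0.001, -0.038, 0, 0]
    - [0, -0.001, -0.038, 0, 0]
    - [0, -0.001, -0.038, 0, 0]
    - [0, -0.001, -0.038, 0, 0]
    - [0, -0.001, -0.038, 0, 0]
    - [0, -0.001, -0.038, 0, 0]
    - [0, -0.001, -0.038, 0, 0]
    - [0, -0.001, -0.038, 0, 0]
    - [0, -0.001, -0.038, 0, 0]
    - [0, -0.001, -0.038, 0, 0]
    - [0, -0.001, -0.038, 0, 0]
    - [0, -0.001, -0.038, 0, 0]
    - [0, -0.001, -0.038, 0, 0]
    - [0, -0.001, -0.038, 0, 0]
    - [0, -0.001, -0.02, 0, 0]
    - [0, 0, 0, 0, -0.07]
    - [0, 0, 0, 0, 0]
    - [0, 0, 0, 0, 0]

```text
time: 11.53
tool_pos: [0.4828, -0.2812, 0.2059]
ee_rot: [3.138, -0.004, -3.097]
wrist_force: [-0.3, 0.8, -2.2]
width: 0.0398
finger_force: 30.0
```

>>> shift_gripper:
  segments:
    - [0, 0, 0, 0.03, 0]
    - [0, 0, 0, 0.03, 0]
    - [0, 0, 0, 0.02, 0]
    - [0, 0, 0, 0.01, 0]
    - [0, 0, 0, 0, 0]
    - [0, 0, 0, 0, 0]
    - [0, 0, 0, 0, 0]
    - [0, 0, 0, 0, 0]

```text
time: 12.2
tool_pos: [0.4854, -0.282, 0.1207]
ee_rot: [-3.139, 0.003, -3.094]
wrist_force: [-0.8, 0.4, -1.1]
width: 0.0397
finger_force: 30.0
```

```bash
python3 - <<'E'
from h import *
for i in range(5):
    s=viewer.snapshot("top" if i==4 else "wrist");o=robot.get_obs();print(o["tool_pos"].round(4),o["ee_rot"].round(3))
    if i==0: w=s["color"];print(proj(s,(.485,-.287,.028)));cv2.imwrite("pics/w3.png",w)
cv2.imwrite("pics/t3.png",cv2.resize(s["color"][180:262,335:405],None,fx=6,fy=6,interpolation=cv2.INTER_CUBIC))
E
```

```text
[ 0.4853 -0.282   0.1205] [-3.139e+00  3.000e-03 -3.094e+00]
[274.09396759 207.21513105]
[ 0.4852 -0.2819  0.1203] [-3.140e+00  3.000e-03 -3.094e+00]
[ 0.485  -0.2818  0.1199] [-3.140e+00  2.000e-03 -3.094e+00]
[ 0.4848 -0.2817  0.1196] [-3.140e+00  2.000e-03 -3.094e+00]
[ 0.4846 -0.2816  0.1193] [-3.141e+00  1.000e-03 -3.095e+00]
```

View pics/w3.png

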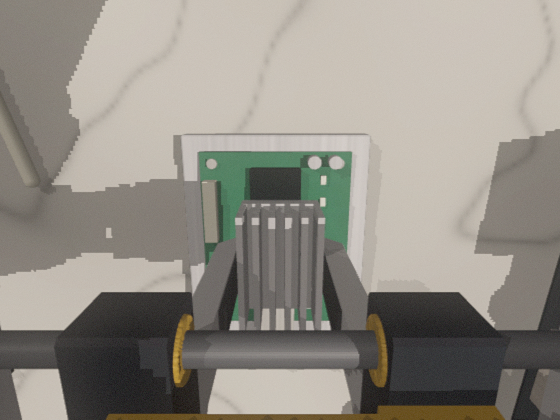

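The module's far edge is visible at row ~167, columns 249.5–301. The held heatsink is level, and the lower edge of its near end face is at row ~202, columns 244–320.

```bash
python3 - <<'E'
from h import *
s=viewer.snapshot("wrist");im=s["color"];o=robot.get_obs();print(o["tool_pos"].round(4))
E=np.array(s["extrinsics"]);print("cam",(-E[:3,:3].T@E[:3,3]).round(3))
F=lambda u,v,z:ray(s,u,v,z)[:2].round(4)
print("mod far edge",F(249.5,167,.028),F(301,167,.028)," plate far edge",F(182,134,.016),F(368,134,.016),"board",F(200,151,.02),F(352,151,.02))
for z in(.115,.12): print("hs bottom edge",z,F(243,202,z),F(321,202,z))
print("hs top edge",F(236,221,.147),F(325,221,.147))
g=im.max(2)
print(g[180,235:315].tolist());print(g[155:200,275].tolist())
E
```

```text
[ 0.4845 -0.2816  0.119 ]
cam [ 0.408 -0.285  0.298]
mod far edge [ 0.4528 -0.3066] [ 0.451  -0.2674]  plate far edge [ 0.4314 -0.3605] [ 0.4247 -0.2163] board [ 0.4434 -0.3458] [ 0.4379 -0.2282]
hs bottom edge 0.115 [ 0.4572 -0.3027] [ 0.4552 -0.2615]
hs bottom edge 0.12 [ 0.4558 -0.3022] [ 0.4539 -0.2621]
hs top edge [ 0.4574 -0.3026] [ 0.4556 -0.2632]
[127, 129, 131, 131, 130, 129, 130, 130, 130, 106, 82, 90, 89, 77, 62, 59, 62, 58, 61, 63, 57, 61, 63, 65, 63, 51, 59, 60, 56, 65, 61, 63, 58, 56, 58, 59, 61, 57, 56, 57, 59, 65, 61, 57, 60, 59, 61, 62, 59, 62, 59, 61, 61, 57, 59, 60, 60, 63, 64, 62, 64, 61, 67, 65, 57, 80, 114, 124, 121, 120, 121, 122, 122, 122, 132, 135, 135, 135, 134, 132]
[137, 134, 131, 136, 129, 133, 133, 132, 131, 132, 131, 131, 134, 130, 69, 58, 65, 65, 65, 67, 61, 61, 61, 59, 60, 59, 59, 61, 59, 57, 55, 59, 55, 57, 59, 60, 55, 61, 61, 53, 52, 55, 60, 55, 64]
```

View pics/t3.png

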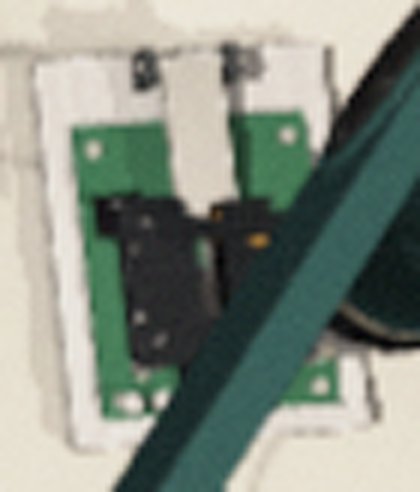

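>>> shift_gripper:
  segments:
    - [0, 0.002, -0.0045, 0, 0]
    - [0, 0, 0, 0.02, 0]
    - [0, 0, 0, 0.02, 0]
    - [0, 0, 0, 0.015, 0]
    - [0, 0, 0, 0.01, 0]
    - [0, 0, 0, 0, 0]
    - [0, 0, 0, 0, 0]
    - [0, 0, 0, 0, 0]
    - [0, 0, 0, 0, 0]
    - [0, 0, 0, 0, 0]

```text
time: 13.33
tool_pos: [0.4833, -0.2865, 0.0548]
ee_rot: [-3.14, 0.002, -3.094]
wrist_force: [0.2, 1.4, -0.8]
width: 0.0398
finger_force: 30.0
```

```bash
python3 - <<'E'
from h import *
for i in range(3):
    s=viewer.snapshot("wrist");o=robot.get_obs();print(o["tool_pos"].round(4),o["ee_rot"].round(3),o["time"],o["finger_force"])
cv2.imwrite("pics/w4.png",cv2.resize(s["color"][80:260,170:390],None,fx=3.3,fy=3.3,interpolation=cv2.INTER_CUBIC))
print(proj(s,(.4535,-.2865,.028)))
E
```

```text
[ 0.4831 -0.2864  0.0546] [-3.140e+00  2.000e-03 -3.094e+00] 13.3833 29.999650306999683
[ 0.483  -0.2863  0.0544] [-3.141e+00  1.000e-03 -3.094e+00] 13.4333 29.999635331332684
[ 0.4829 -0.2862  0.0542] [-3.141e+00  1.000e-03 -3.094e+00] 13.4833 29.999655447900295
[282.32928627 190.65163877]
```

View pics/w4.png

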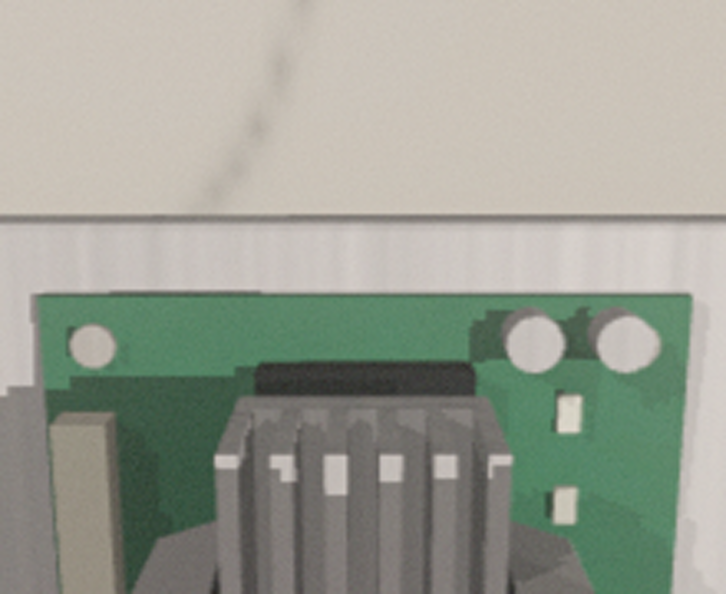

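The heatsink and module are laterally aligned (crop mid-columns 365 and 364.5). I still need to check along x.

```bash
python3 - <<'E'
from h import *
s=viewer.snapshot("wrist")
F=lambda u,v,z:ray(s,170+u/3.3,80+v/3.3,z)[:2].round(4)
print(F(364.5,363,.028),F(365,397,.0496),F(365,397,.052),F(365,462,.0826))
E
```

```text
[ 0.453  -0.2875] [ 0.4536 -0.2874] [ 0.453  -0.2875] [ 0.454  -0.2875]
```

>>> shift_gripper:
  segments:
    - [0, 0, 0, 0.005, 0]
    - [0, 0, 0, 0.005, 0]
    - [0, 0, 0, 0, 0]
    - [0, 0, 0, 0, 0]
    - [0, 0, 0, 0, 0]
    - [0, 0, 0, 0, 0]
    - [0, 0, 0, 0, 0]
    - [0, 0, 0, 0, 0]

```text
time: 14.2
tool_pos: [0.4827, -0.286, 0.0437]
ee_rot: [-3.141, 0.0, -3.094]
wrist_force: [-1.1, 0.5, -1.0]
width: 0.0396
finger_force: 30.0
```

>>> shift_gripper:
  segments:
    - [0, 0, 0, 0, 0]
    - [0, 0, 0, 0, 0]
    - [0, 0, 0, 0, 0]
    - [0, 0, 0, 0, 0]
    - [0, 0, 0, 0, 0]
    - [0, 0, 0, 0, 0]
    - [0, 0, 0, 0, 0]
    - [0, 0, 0, 0, 0]
    - [0, 0, 0, 0, 0]
    - [0, 0, 0, 0, 0]
    - [0, 0, 0, 0, 0]
    - [0, 0, 0, 0, 0]

```text
time: 15.2
tool_pos: [0.4825, -0.2859, 0.0434]
ee_rot: [3.141, 0.0, -3.094]
wrist_force: [-1.3, 0.1, -1.8]
width: 0.0399
finger_force: 30.0
```

```bash
python3 -c "
from bench import robot, viewer
print(robot.close_job())"
```

```text
the job is handed in; nothing more can be done
None
```

I handed the job in at 15.2 s with the clamp pressed down to its stop and the larger heatsink held about 11 mm above the module, centred to within roughly 1 mm and squared up; the hand-in gave no verdict.

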